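# Clear the mould and hold its top plate open

## Robot

A 6-joint arm with a two-finger parallel gripper is mounted at the origin on the work surface. World frame = base frame: x ahead of the robot, y to its left, z up, the work surface at z = 0. Lengths are in mm, angles in rad, forces in N, time in s.
With the tool pointing down it reaches from about 350 to 975 mm from the base axis. Payload 7.1 kg.
Tool frame: the origin (TCP) lies at the very end of the fingers, on their centre line; the grasp point (between the pads) lies ctrl.hold_point_z behind it (ctrl.hold_point_z is the distance from the TCP to the grasp point, in mm); z points along the fingers, y is the line along which they close (so a half turn about z gives the same grasp; the last joint's range is limited). The gripper opens to 88 mm and grips with 3 to 60 N. Pads are 20 mm wide; open, the fingers measure 115 mm over their backs; the gripper's body (75 mm by 178 mm) begins 61 mm behind the grasp point.
Start: joints at [1.174, 0.423, 1.63, -0, 1.089, -0.019], TCP at [230.516, 580.919, 222.675] pointing down, gripper open.
Joint ranges: [-3, 3], [-0.9, 2.11], [0.09, 2.58], [-1.31, 4.45], [0.11, 2.69], [-2.54, 2.54]. Speed limits (rad/s): [2.39, 2.39, 3.01, 3.14, 3.14, 3.14].

## Interface

Orientations are given as a rotation vector (axis times angle).
In Python, from workcell import ctrl gives the robot as it stands. The module is installed in compiled form; this text tells all that it offers.
- The arm moves only by the shell command python3 -m creep 'ROWS'. ROWS is JSON, a list of rows, each an object with "translation": the shift along the tool's x, y, z in mm, a list of three; "angular": the turn, a rotation vector about the tool's x, y, z in rad, a list of three; "jaw": the opening, from 0 (shut) to 1 (fully open). A call has exactly 8 rows; each row is the pose to reach, as a shift and turn from the pose commanded when the call began, along the tool's axes at that moment; what a row does not reach only later rows make up. A row lasts 1/8 s, in which the tool goes at most 62.5 mm and 10.7 degrees, less where a joint would pass 70% of its speed; a pose out of reach is approached as far as the arm can. A call with a gripper value outside its range is refused whole. The fingers move at their own pace and stop on an object; the grip force is fixed at half the most. Time passes only in rows, so rows that repeat a pose let the fingers close, or fill a call up. It gives the time, the measured TCP pose, the force, the opening and the grip force at its end, in the units of the state.
- ctrl.get_obs(): the state, without advancing time (a new reading comes with each control period).
- ctrl.get_image(name): name is "side" or "top"; returns the picture (384x512x3 uint8, red, green, blue); there is no depth.
- ctrl.camera_info(name): a dict with "camera_matrix" (3x3 intrinsics, pixels), "world_from_camera" (4x4, takes a point from camera to world coordinates). Camera axes: x right, y up, looking along -z (the intrinsics and any distortion apply to the point x, -y, -z); pixel columns grow to the right and rows downward; lengths in mm; the calibration is good to about 2 mm. A picture is of the moment at which its call begins. camera_info takes no time and is no camera call.
- ctrl.close_job(): hands the job in; it is judged then, once.
Trained networks look in the newest picture that a camera, given by its name, has taken for a name from the list of things; names that differ only in an ending like _2 or _b are one class to them, and where a whole thing is asked for, a point or a joint stands for the part that bears it (a point fixed in the world has none). Each returns a list of dicts, best first, with "score" (0 to 1); they miss things now and then, are a little off and sometimes report something else, mostly with a low value. They report only what shows in the picture. A call takes as long as a camera call.
- ctrl.look_for(camera, label): "rect" ([left, top, right, bottom] in pixels, round what is visible of it).
The state is a dict: "t": time; "qpos": joint angles; "qvel": joint speeds; "joint_torque": joint torques, N m; "ee_pos": TCP position; "orientation": TCP orientation; "ft_force": force on the tool from outside, world axes, zero at the start; "moment": the same for the moment, N m; "width": finger opening in mm; "grasp_force": force on a finger pad.
Only numpy, scipy, OpenCV 4.12 (cv2) and the standard library are available. Lean on these libraries where they do the work, as an engineer would, in place of code of your own. Each camera call takes 0.05 s, during which the arm holds its last target. There are 200 camera calls.

## Task

Put the two black rubber scraps lying on the mould's aluminium top plate into the red basin, and only then lift the top plate by its yellow handle off the guide pins, so that a colleague can look into the mould. Finish holding it still and level, straight above the bottom half with a gap of about 12 cm (between 9 and 16) under it: do not put it down, and keep it from tipping on the way. Leave the loose pedal pad and the bellows boot where they are.

Things in the scene. Friction and masses are not known exactly. Their poses are not given: they have to be found in the camera images.
- mould_base: Bottom half of the mould, a fixed dark steel block 160 (x) x 130 (y) x 40 mm high. Origin at the centre of its underside, on the table; z up. Two upright steel guide pins, 10 mm in diameter, stand on its top at x = +66 and -66 mm, y = 0, and rise 16 mm above it (4 mm above the top plate's upper face when closed). It may stand on the robot's left or right, with the basin on the other side.
- base_top (a point): Centre of the top face of the bottom half, 40 mm above the table; the top plate rests on this face. Axes as the bottom half's.
- top_plate: Loose aluminium top plate of the mould, 160 (x) x 130 (y) x 12 mm, 0.45 to 0.75 kg, balanced under its handle. Origin at the centre of its underside, z up. It lies on the bottom half, edges flush, the two pins passing through 14 mm holes at x = +66 and -66 mm. On top along its x axis runs a yellow bar handle on two posts.
- plate_grip (a point): Centre of the handle's bar, 50 mm above the plate's underside. The bar is 110 mm long along the plate's x, 14 mm wide (y), 16 mm high, and has 30 mm of free space under it; its two 14 mm posts stand at x = +46 and -46 mm. Axes as the plate's.
- plug: Black rubber sprue plug, see plug_mid. Origin at the centre of its underside.
- plug_mid (a point): Centre, half-way up, of the black rubber sprue plug: an upright stub 24 mm high, 26 mm in diameter at the foot and 22 mm at the top, 16 g. It stands on the top plate to one side of the handle, 36 to 46 mm from the bar's centre line.
- chunk: Black rubber offcut, see chunk_mid. Origin at the centre of its underside.
- chunk_mid (a point): Centre, half-way up, of the black rubber offcut: a chunky block 24 mm (x) x 28 mm (y) and 22 mm high, stepped: the upper 8 mm is only 18 mm long in y (from y = -14 to +4 mm); 18 g. Best gripped across its 24 mm, along its x axis. It lies on the top plate on the other side of the handle from the plug.
- basin: Red plastic scrap basin, fixed, open at the top: 214 mm across the rim, 156 mm across the foot, 75 mm high, 4 mm wall, 5 mm bottom. Origin at the centre of its underside, on the table.
- pedal_pad: Bystander: loose black rubber pedal pad, 90 x 70 x 25 mm, ribbed top, on the table between mould and basin. Origin at the centre of its underside.
- bellows: Bystander: loose black rubber bellows boot, standing, 60 mm in diameter and 60 mm high, on the table between mould and basin, farther from the robot. Origin at the centre of its underside.

How it is judged:
By the outcome, as a careful person would: the job done as asked, in the order asked, and still so for the second after the job is handed in, while the arm keeps its last pose, push and grip.
It also fails if it takes over 64 s, if anything falls off the work surface, if the arm or the gripper's body presses on something with over 40 N, if the wrist force passes 120 N, or if a joint passes its speed limit or range.

## Working session

There is one attempt and no reset: what is moved stays moved. The work goes in short steps, Python scripts to look and compute and a shell command to move; the robot and the scene stay as the last step left them, time stands still between calls to the robot, and variables do not carry over. Pictures are saved under pics/ and viewed, at most 10 in all, crops included, and the job is handed in when it is done.

```bash
mkdir -p pics; cat > h.py <<'E'
import numpy as np, cv2
from workcell import ctrl
from scipy.spatial.transform import Rotation as R
def cam(n):
    i=ctrl.camera_info(n); return np.array(i["camera_matrix"]),np.array(i["world_from_camera"]),i
def ray(n,u,v):
    K,T,i=cam(n); p=np.linalg.inv(K)@[u,v,1]; d=T[:3,:3]@[p[0],-p[1],-p[2]]
    return T[:3,3],d
def atz(n,u,v,z):
    o,d=ray(n,u,v); return o+d*(z-o[2])/d[2]
def proj(n,P):
    K,T,i=cam(n); q=(np.atleast_2d(P)-T[:3,3])@T[:3,:3]; q=q*[1,-1,-1]; q=q@K.T
    return q[:,:2]/q[:,2:]
def save(n,f,crop=None,s=1):
    im=ctrl.get_image(n)[...,::-1]
    if crop: a,b,c,d=crop; im=im[b:d,a:c]
    cv2.imwrite(f,cv2.resize(im,None,fx=s,fy=s,interpolation=cv2.INTER_CUBIC)); 
E
python3 - <<'E'
from h import *
for n in("side","top"):
    save(n,f"pics/{n}0.png",s=1.5); K,T,i=cam(n); print(n,i)
    for l in("mould_base","top_plate","plate_grip","plug","chunk","basin","pedal_pad","bellows"):
        print(l,[(np.round(d["rect"]).tolist(),round(d["score"],2)) for d in ctrl.look_for(n,l)[:2]])
o=ctrl.get_obs();print(o,ctrl.hold_point_z)
E
```

```text
side {'camera_matrix': array([[380.19646484,   0.        , 256.12444091],
       [  0.        , 380.19646484, 193.0082122 ],
       [  0.        ,   0.        ,   1.        ]]), 'world_from_camera': array([[ 9.96852644e-01,  6.16621495e-02, -4.98255492e-02,
         4.87752385e+02],
       [-7.91778953e-02,  7.43013547e-01, -6.64576354e-01,
        -4.90234570e+02],
       [-3.95814850e-03,  6.66429778e-01,  7.45557298e-01,
         6.20014190e+02],
       [ 0.00000000e+00,  0.00000000e+00,  0.00000000e+00,
         1.00000000e+00]])}
mould_base [([216.0, 274.0, 317.0, 340.0], 0.92), ([311.0, 190.0, 335.0, 223.0], 0.64)]
top_plate []
plate_grip [([216.0, 246.0, 320.0, 331.0], 0.89), ([274.0, 298.0, 294.0, 319.0], 0.42)]
plug []
chunk [([274.0, 300.0, 292.0, 319.0], 0.74)]
basin [([213.0, 100.0, 309.0, 178.0], 0.82), ([256.0, 245.0, 269.0, 267.0], 0.71)]
pedal_pad [([185.0, 198.0, 237.0, 235.0], 0.56)]
bellows [([311.0, 191.0, 340.0, 222.0], 0.96)]
top {'camera_matrix': array([[422.10678812,   0.        , 258.67652367],
       [  0.        , 422.10678812, 199.47190742],
       [  0.  
[... 887 characters left out ...]
0.39)]
{'t': 0.9, 'qpos': array([ 1.17400698e+00,  4.23071682e-01,  1.62988234e+00, -5.91182037e-06,
        1.08864203e+00, -1.90212538e-02]), 'qvel': array([-0.00159464, -0.000935  ,  0.0002597 , -0.00091293, -0.00053247,
       -0.00010796]), 'joint_torque': array([ 1.45240483e-03, -5.44538105e+01, -2.74053758e+01,  6.45966805e-02,
        1.64656620e-02, -4.83747851e-05]), 'ee_pos': array([230.51302669, 580.92054138, 222.69970778]), 'orientation': array([ 5.89869507e-01,  3.08571395e+00, -6.92904351e-06]), 'ft_force': array([-0.22173381,  0.10070968, -0.6914325 ]), 'moment': array([-0.03903701, -0.02948474,  0.01926515]), 'grasp_force': 0.0, 'width': 87.69772116029422} 18.700000000000003
```

View pics/side0.png

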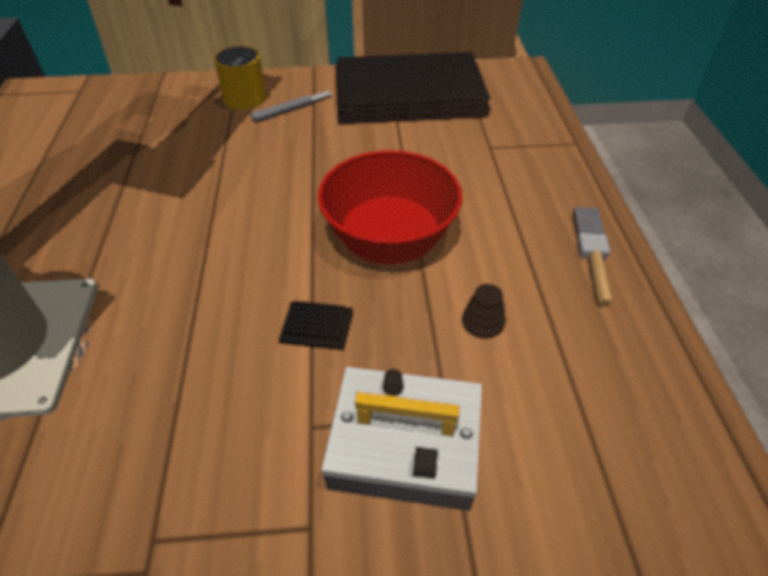

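View pics/top0.png

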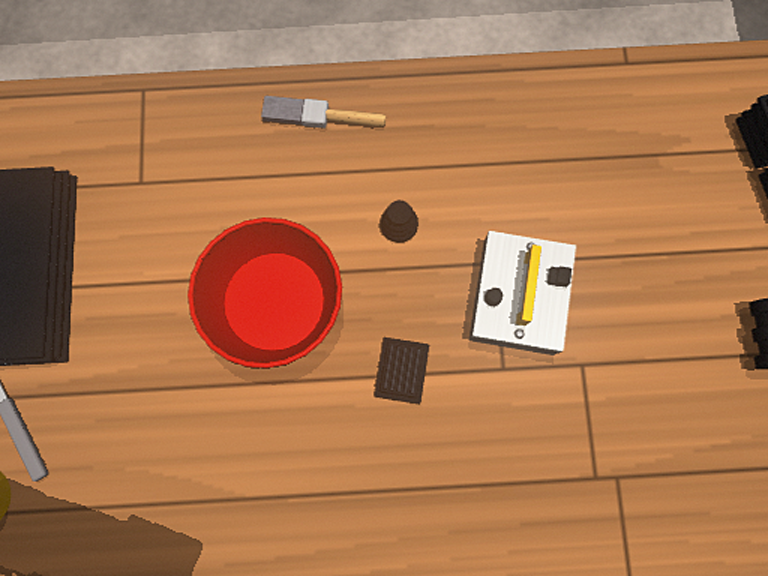

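The pictures match the description: the mould is on the right (top image about (525,290) of 768). The plug is at (493,297), the chunk at (559,276) and the basin at (266,293). I'll zoom in to get exact positions.

```bash
python3 - <<'E'
from h import *
a=ctrl.get_image("top")[146:246,306:396,::-1]; b=ctrl.get_image("side")[236:346,206:330,::-1]
A=cv2.resize(a,None,fx=4.4,fy=4.4,interpolation=cv2.INTER_CUBIC)
B=cv2.resize(b,None,fx=3.2,fy=3.2,interpolation=cv2.INTER_CUBIC)
h=max(A.shape[0],B.shape[0]); 
p=lambda x:cv2.copyMakeBorder(x,0,h-x.shape[0],0,0,cv2.BORDER_CONSTANT)
cv2.imwrite("pics/z.png",np.hstack([p(A),p(B)]));print(A.shape,B.shape)
E
```

```text
(440, 396, 3) (352, 397, 3)
```

View pics/z.png

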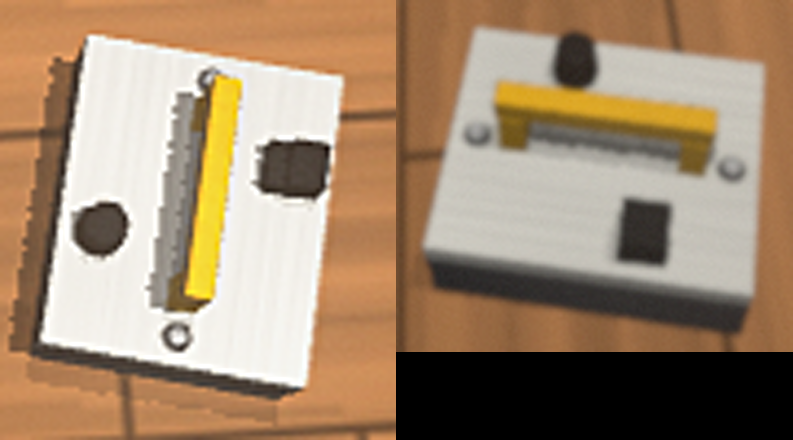

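```bash
cat > f.py <<'E'
from h import *
t=lambda u,v:(306+(u+.5)/4.4-.5,146+(v+.5)/4.4-.5)
s=lambda u,v:(206+(u-396+.5)/3.2-.5,236+(v+.5)/3.2-.5)
E
python3 - <<'E'
from f import *
for nm,P,z in(("plate",[(90,36),(342,75),(306,390),(42,344)],52),("pins",[(209,78),(178,336)],56),("bar",[(215,77),(242,79),(210,300),(185,295)],98),("plug",[(102,227)],74),("plugmid",[(102,228)],64),("chunk",[(262,168),(328,168),(272,140),(330,143),(324,200),(268,195)],74)):
    q=np.array([atz("top",*t(*p),z) for p in P]);print("top",nm,q.round(1).tolist(),q.mean(0).round(1))
for nm,P,z in(("plate",[(476,28),(764,64),(750,297),(426,250)],52),("pins",[(478,131),(732,166)],56),("bar",[(498,82),(715,110)],98),("plugtop",[(575,42)],76),("plugfoot",[(575,74)],52),("chunktop",[(626,200),(671,204),(665,234),(620,230)],74),("chunk foot",[(665,265),(617,260)],52)):
    q=np.array([atz("side",*s(*p),z) for p in P]);print("side",nm,q.round(1).tolist(),q.mean(0).round(1))
print(atz("top",266/1.5,293/1.5,75), [atz("top",x/1.5,y/1.5,75)[:2].round() for x,y in((189,293),(342,293),(266,218),(266,368))])
E
```

```text
top plate [[625.0, -142.4, 52.0], [597.0, -267.4, 52.0], [439.1, -231.1, 52.0], [469.1, -104.8, 52.0]] [ 532.6 -186.4   52. ]
top pins [[598.2, -199.3, 56.0], [468.6, -170.8, 56.0]] [ 533.4 -185.    56. ]
top bar [[586.3, -192.0, 98.0], [584.6, -204.8, 98.0], [478.5, -178.4, 98.0], [481.5, -167.0, 98.0]] [ 532.7 -185.6   98. ]
top plug [[521.2, -135.6, 74.0]] [ 521.2 -135.6   74. ]
top plugmid [[522.8, -137.3, 64.0]] [ 522.8 -137.3   64. ]
top chunk [[546.0, -216.0, 74.0], [544.2, -248.0, 74.0], [559.8, -222.4, 74.0], [556.6, -250.5, 74.0], [528.3, -244.2, 74.0], [532.4, -217.4, 74.0]] [ 544.6 -233.1   74. ]
side plate [[470.6, -103.1, 52.0], [626.3, -139.4, 52.0], [594.9, -266.6, 52.0], [441.7, -230.7, 52.0]] [ 533.4 -184.9   52. ]
side pins [[469.5, -170.0, 56.0], [597.5, -200.4, 56.0]] [ 533.5 -185.2   56. ]
side bar [[481.7, -167.4, 98.0], [586.3, -191.7, 98.0]] [ 534.  -179.6   98. ]
side plugtop [[523.3, -132.6, 76.0]] [ 523.3 -132.6   76. ]
side plugfoot [[523.0, -137.3, 52.0]] [ 523.  -137.3   52. ]
side chunktop [[539.9, -223.3, 74.0], [561.3, -227.2, 74.0], [556.3, -242.0, 74.0], [535.3, -238.3, 74.0]] [ 548.2 -232.7   74. ]
side chunk foot [[556.9, -247.7, 52.0], [534.0, -243.3, 52.0]] [ 545.5 -245.5   52. ]
[543.72284593 186.62936386  75.        ] [array([550., 296.]), array([537.,  79.]), array([656., 185.]), array([437., 188.])]
```

```bash
cat >> h.py <<'E'
def d(x,y,z,deg):
    """deg = world direction of tool y (mod 180), tool down"""
    o=ctrl.get_obs(); M=R.from_rotvec(o["orientation"])
    best=None
    for k in(0,180):
        a=np.radians(deg+k); Y=np.array([np.cos(a),np.sin(a),0]);Z=np.array([0,0,-1.]);X=np.cross(Y,Z)
        r=(M.inv()*R.from_matrix(np.c_[X,Y,Z])).as_rotvec()
        if best is None or np.linalg.norm(r)<np.linalg.norm(best): best=r
    print("trans",M.inv().apply(np.array([x,y,z])-o["ee_pos"]).round(1),"ang",best.round(3),"J",o["qpos"].round(2),"t",round(o["t"],2),"w",round(o["width"],1),"f",o["ft_force"].round(1))
E
python3 -c "
from h import *
d(522.5,-136.5,150,-13.1)"
```

```text
trans [-536.  -559.1   72.7] ang [-0.     0.     1.422] J [ 1.17  0.42  1.63 -0.    1.09 -0.02] t 1.0 w 87.9 f [ 0.3  0.4 -0.5]
```

```bash
python3 -m creep '[{"translation":[-38,-40,0],"angular":[0,0,0.1],"jaw":1},{"translation":[-79,-82,0],"angular":[0,0,0.21],"jaw":1},{"translation":[-119,-124,0],"angular":[0,0,0.32],"jaw":1},{"translation":[-160,-167,0],"angular":[0,0,0.43],"jaw":1},{"translation":[-200,-209,0],"angular":[0,0,0.54],"jaw":1},{"translation":[-240,-251,0],"angular":[0,0,0.64],"jaw":1},{"translation":[-281,-293,0],"angular":[0,0,0.75],"jaw":1},{"translation":[-322,-336,0],"angular":[0,0,0.853],"jaw":1}]'
python3 -c "
from h import *
d(522.5,-136.5,120,-13.1)"
```

```text
t: 2.0
ee_pos: [406.6, 148.2, 223.1]
orientation: [1.817, 2.562, 0.001]
ft_force: [2.3, -0.3, 0.4]
width: 87.8
grasp_force: 0.0
trans [-307.    15.2  103.1] ang [ 0.001 -0.     0.565] J [ 0.32  0.13  2.04  0.    0.97 -0.01] t 2.0 w 87.8 f [ 2.3 -0.3  0.4]
```

```bash
python3 -m creep '[{"translation":[-50,2,10],"angular":[0,0,0.09],"jaw":1},{"translation":[-100,5,25],"angular":[0,0,0.18],"jaw":1},{"translation":[-150,7,45],"angular":[0,0,0.28],"jaw":1},{"translation":[-200,10,65],"angular":[0,0,0.37],"jaw":1},{"translation":[-250,12,85],"angular":[0,0,0.46],"jaw":1},{"translation":[-290,14,95],"angular":[0,0,0.54],"jaw":1},{"translation":[-307,15,103],"angular":[0,0,0.565],"jaw":1},{"translation":[-307,15,103],"angular":[0,0,0.565],"jaw":1}]'
python3 - <<'E'
from h import *
d(522.5,-136.5,55,-13.1)
save("side","pics/s1.png",(160,200,360,350),3.5)
for n in ("side","top"):
  for l in ("plug","chunk"): print(n,l,[(np.round(q["rect"]).tolist(),round(q["score"],2)) for q in ctrl.look_for(n,l)[:2]])
E
```

```text
t: 3.0
ee_pos: [522.1, -134.8, 119.2]
orientation: [-2.456, -1.957, 0.001]
ft_force: [0.4, 0.9, -0.2]
width: 87.7
grasp_force: 0.0
trans [-1.6  0.8 64.2] ang [-0.001 -0.     0.003] J [-0.27  0.45  1.89  0.    0.81 -0.05] t 3.0 w 87.7 f [ 0.4  0.9 -0.2]
side plug [([255.0, 242.0, 271.0, 265.0], 0.58), ([320.0, 189.0, 339.0, 225.0], 0.25)]
side chunk [([273.0, 300.0, 292.0, 320.0], 0.52)]
top plug []
top chunk [([367.0, 177.0, 377.0, 190.0], 0.52)]
```

View pics/s1.png

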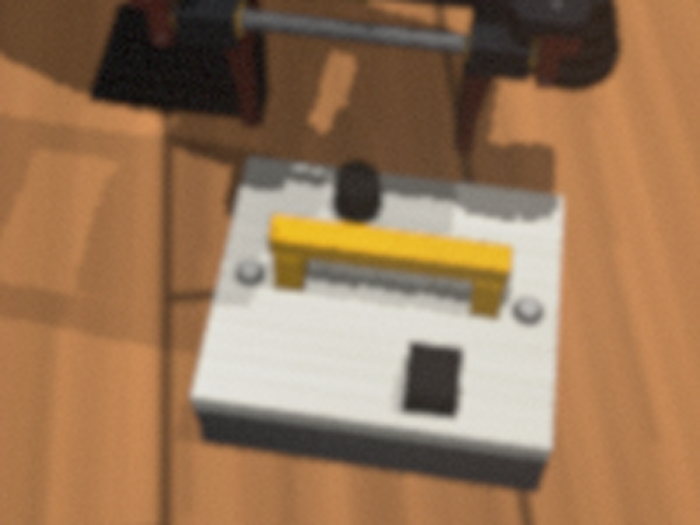

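The side picture (3.5x crop) shows the open fingertips at (253,120) and (465,150), straddling the plug at (357,190). The chunk is at (433,378), undisturbed. I'll descend.

```bash
python3 -m creep '[{"translation":[-1,1,15],"angular":[0,0,0.003],"jaw":1},{"translation":[-1.6,1,30],"angular":[0,0,0.003],"jaw":1},{"translation":[-1.6,1,45],"angular":[0,0,0.003],"jaw":1},{"translation":[-1.6,1,56],"angular":[0,0,0.003],"jaw":1},{"translation":[-1.6,1,62.5],"angular":[0,0,0.003],"jaw":1},{"translation":[-1.6,1,62.5],"angular":[0,0,0.003],"jaw":1},{"translation":[-1.6,1,62.5],"angular":[0,0,0.003],"jaw":0.5},{"translation":[-1.6,1,62.5],"angular":[0,0,0.003],"jaw":0.2}]'
python3 -m creep '[{"translation":[0,0,0],"angular":[0,0,0],"jaw":0},{"translation":[0,0,0],"angular":[0,0,0],"jaw":0},{"translation":[0,0,0],"angular":[0,0,0],"jaw":0},{"translation":[0,0,0],"angular":[0,0,0],"jaw":0},{"translation":[0,0,-8],"angular":[0,0,0],"jaw":0},{"translation":[0,0,-20],"angular":[0,0,0],"jaw":0},{"translation":[0,0,-35],"angular":[0,0,0],"jaw":0},{"translation":[0,0,-45],"angular":[0,0,0],"jaw":0}]'
python3 -c "
from h import *
d(543.7,186.6,150,10)"
```

```text
t: 4.25
ee_pos: [523.4, -136.5, 57.7]
orientation: [2.459, 1.954, 0.001]
ft_force: [0.2, 0.1, -0.1]
width: 71.4
grasp_force: 0.0
t: 5.25
ee_pos: [523.6, -136.5, 103.8]
orientation: [2.459, 1.954, 0.002]
ft_force: [0.3, -0.3, 0.2]
width: 23.0
grasp_force: 29.8
trans [319.3 -53.3 -46.4] ang [ 0.002  0.    -0.403] J [-0.28  0.47  1.89 -0.    0.77 -0.05] t 5.25 w 23.0 f [ 0.3 -0.3  0.2]
```

```bash
python3 -m creep '[{"translation":[20,-3,-25],"angular":[0,0,-0.03],"jaw":0},{"translation":[55,-9,-45],"angular":[0,0,-0.08],"jaw":0},{"translation":[100,-16,-60],"angular":[0,0,-0.13],"jaw":0},{"translation":[150,-25,-65],"angular":[0,0,-0.2],"jaw":0},{"translation":[200,-33,-65],"angular":[0,0,-0.26],"jaw":0},{"translation":[250,-42,-65],"angular":[0,0,-0.33],"jaw":0},{"translation":[295,-50,-60],"angular":[0,0,-0.38],"jaw":0},{"translation":[325,-55,-50],"angular":[0,0,-0.4],"jaw":0}]'
python3 -c "
from h import *
d(543.7,196,42,10)"
```

```text
t: 6.25
ee_pos: [543.2, 194.9, 153.1]
orientation: [2.019, 2.406, 0.003]
ft_force: [-0.4, -1.0, 0.2]
width: 22.4
grasp_force: 29.8
trans [  1.    0.5 111.1] ang [ 0.002 -0.    -0.   ] J [0.32 0.44 1.79 0.   0.91 0.15] t 6.25 w 22.4 f [-0.4 -1.   0.2]
```

```bash
python3 -m creep '[{"translation":[0,0,20],"angular":[0,0,0],"jaw":0},{"translation":[0,0,45],"angular":[0,0,0],"jaw":0},{"translation":[0,0,75],"angular":[0,0,0],"jaw":0},{"translation":[0,0,100],"angular":[0,0,0],"jaw":0},{"translation":[0,0,111],"angular":[0,0,0],"jaw":0},{"translation":[0,0,111],"angular":[0,0,0],"jaw":0},{"translation":[0,0,111],"angular":[0,0,0],"jaw":0.8},{"translation":[0,0,111],"angular":[0,0,0],"jaw":0.8}]'
python3 -m creep '[{"translation":[0,0,0],"angular":[0,0,0],"jaw":0.8},{"translation":[0,0,0],"angular":[0,0,0],"jaw":0.8},{"translation":[0,0,-10],"angular":[0,0,0],"jaw":0.8},{"translation":[0,0,-35],"angular":[0,0,0],"jaw":0.8},{"translation":[0,0,-65],"angular":[0,0,0],"jaw":0.8},{"translation":[0,0,-95],"angular":[0,0,0],"jaw":0.8},{"translation":[0,0,-120],"angular":[0,0,0],"jaw":0.9},{"translation":[0,0,-125],"angular":[0,0,0],"jaw":1}]'
python3 - <<'E'
from h import *
d(546.5,-233,130,-10)
E
```

```text
t: 7.25
ee_pos: [543.6, 192.9, 42.2]
orientation: [2.022, 2.403, 0.002]
ft_force: [0.0, 0.6, 0.1]
width: 39.3
grasp_force: 0.0
t: 8.25
ee_pos: [544.0, 193.0, 168.4]
orientation: [2.021, 2.402, 0.005]
ft_force: [-0.5, -0.3, 0.7]
width: 85.4
grasp_force: 0.0
trans [-420.2  -70.6   37.9] ang [ 0.004 -0.001  0.347] J [ 0.32  0.42  1.78 -0.    0.94  0.15] t 8.25 w 85.4 f [-0.5 -0.3  0.7]
```

```bash
python3 -m creep '[{"translation":[-40,-7,0],"angular":[0,0,0.03],"jaw":1},{"translation":[-100,-17,0],"angular":[0,0,0.08],"jaw":1},{"translation":[-160,-27,0],"angular":[0,0,0.13],"jaw":1},{"translation":[-220,-37,0],"angular":[0,0,0.18],"jaw":1},{"translation":[-280,-47,0],"angular":[0,0,0.24],"jaw":1},{"translation":[-340,-57,0],"angular":[0,0,0.29],"jaw":1},{"translation":[-395,-66,10],"angular":[0,0,0.33],"jaw":1},{"translation":[-420,-70.6,30],"angular":[0,0,0.347],"jaw":1}]'
python3 - <<'E'
from h import *
d(546.5,-233,55.5,-10)
a=ctrl.get_image("side"); b=ctrl.get_image("top")
A=cv2.resize(a[200:350,180:360,::-1],(540,450),interpolation=cv2.INTER_CUBIC)
B=cv2.resize(b[140:250,115:235,::-1],(240,220),interpolation=cv2.INTER_CUBIC)
cv2.imwrite("pics/s2.png",np.hstack([A,cv2.copyMakeBorder(B,0,230,0,0,cv2.BORDER_CONSTANT)]))
E
```

```text
t: 9.25
ee_pos: [545.2, -236.3, 135.8]
orientation: [2.409, 2.014, 0.001]
ft_force: [-0.7, 0.6, -0.7]
width: 88.0
grasp_force: 0.0
trans [ 3.5  0.6 80.3] ang [ 0.001  0.001 -0.004] J [-0.43  0.49  1.76 -0.    0.89 -0.25] t 9.25 w 88.0 f [-0.7  0.6 -0.7]
```

View pics/s2.png

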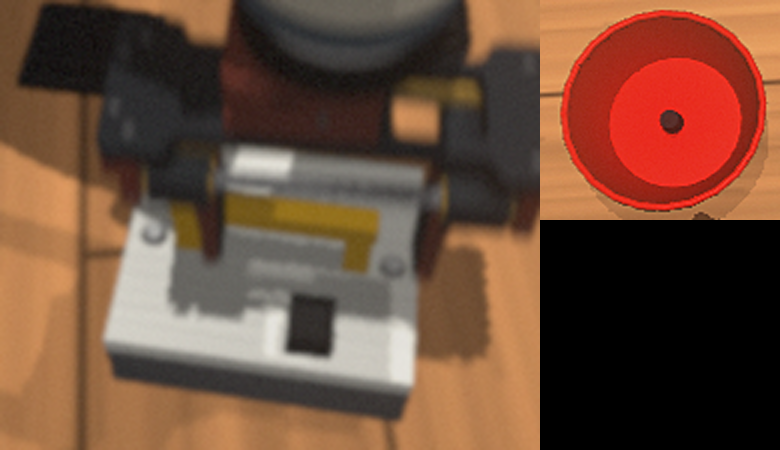

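The plug lies in the basin (inset at (671,122)). The fingertips at (212,258) and (428,275) straddle the chunk at (311,325).

```bash
python3 -c "
from h import *
print(proj('side',[[546.5,-233,63],[546.5,-233,74],[545,-236,136]]))"
python3 -m creep '[{"translation":[1,0.5,15],"angular":[0,0,0],"jaw":1},{"translation":[3,0.6,32],"angular":[0,0,0],"jaw":1},{"translation":[3.5,0.6,50],"angular":[0,0,0],"jaw":1},{"translation":[3.5,0.6,66],"angular":[0,0,0],"jaw":1},{"translation":[3.5,0.6,76],"angular":[0,0,0],"jaw":1},{"translation":[3.5,0.6,79],"angular":[0,0,0],"jaw":1},{"translation":[3.5,0.6,79],"angular":[0,0,0],"jaw":0.8},{"translation":[3.5,0.6,79],"angular":[0,0,0],"jaw":0.5}]'
python3 -m creep '[{"translation":[0,0,0],"angular":[0,0,0],"jaw":0.3},{"translation":[0,0,0],"angular":[0,0,0],"jaw":0.1},{"translation":[0,0,0],"angular":[0,0,0],"jaw":0},{"translation":[0,0,0],"angular":[0,0,0],"jaw":0},{"translation":[0,0,0],"angular":[0,0,0],"jaw":0},{"translation":[0,0,0],"angular":[0,0,0],"jaw":0},{"translation":[0,0,-8],"angular":[0,0,0],"jaw":0},{"translation":[0,0,-20],"angular":[0,0,0],"jaw":0}]'
```

```text
[[282.19523185 306.88002786]
 [282.53476465 303.69008997]
 [283.85629671 285.89035554]]
t: 10.35
ee_pos: [546.8, -230.1, 57.7]
orientation: [2.406, 2.018, 0.001]
ft_force: [0.2, 1.0, 0.3]
width: 71.1
grasp_force: 0.0
t: 11.35
ee_pos: [546.3, -229.8, 77.7]
orientation: [-2.407, -2.019, 0.0]
ft_force: [0.3, -0.8, 0.2]
width: 23.9
grasp_force: 30.0
```

```bash
python3 -m creep '[{"translation":[0,0,-25],"angular":[0,0,0],"jaw":0},{"translation":[0,0,-55],"angular":[0,0,0],"jaw":0},{"translation":[20,-3,-80],"angular":[0,0,-0.02],"jaw":0},{"translation":[55,-9,-90],"angular":[0,0,-0.05],"jaw":0},{"translation":[100,-17,-92],"angular":[0,0,-0.09],"jaw":0},{"translation":[150,-26,-92],"angular":[0,0,-0.13],"jaw":0},{"translation":[200,-34,-92],"angular":[0,0,-0.17],"jaw":0},{"translation":[250,-42,-92],"angular":[0,0,-0.21],"jaw":0}]'
python3 -c "
from h import *
d(543.7,165,140,10)"
```

```text
t: 12.35
ee_pos: [548.7, 25.1, 170.3]
orientation: [2.18, 2.26, 0.002]
ft_force: [1.0, -0.9, -0.7]
width: 23.8
grasp_force: 30.0
trans [140.   -0.   30.3] ang [ 0.001  0.    -0.138] J [ 0.02  0.38  1.84 -0.    0.92 -0.01] t 12.35 w 23.8 f [ 1.  -0.9 -0.7]
```

```bash
python3 -m creep '[{"translation":[45,0,0],"angular":[0,0,-0.04],"jaw":0},{"translation":[85,0,5],"angular":[0,0,-0.09],"jaw":0},{"translation":[120,0,15],"angular":[0,0,-0.12],"jaw":0},{"translation":[138,0,35],"angular":[0,0,-0.138],"jaw":0},{"translation":[140,0,65],"angular":[0,0,-0.138],"jaw":0},{"translation":[140,0,95],"angular":[0,0,-0.138],"jaw":0},{"translation":[140,0,118],"angular":[0,0,-0.138],"jaw":0},{"translation":[140,0,122],"angular":[0,0,-0.138],"jaw":0}]'
python3 -m creep '[{"translation":[0,0,0],"angular":[0,0,0],"jaw":0.5},{"translation":[0,0,0],"angular":[0,0,0],"jaw":0.6},{"translation":[0,0,0],"angular":[0,0,0],"jaw":0.6},{"translation":[0,0,-10],"angular":[0,0,0],"jaw":0.6},{"translation":[0,0,-35],"angular":[0,0,0],"jaw":0.6},{"translation":[0,0,-65],"angular":[0,0,0],"jaw":0.6},{"translation":[0,0,-95],"angular":[0,0,0],"jaw":0.8},{"translation":[0,0,-120],"angular":[0,0,0],"jaw":0.9}]'
python3 - <<'E'
from h import *
d(533.3,-185.3,150,76.9)
E
```

```text
t: 13.35
ee_pos: [542.4, 162.6, 45.3]
orientation: [-2.021, -2.403, 0.005]
ft_force: [0.3, -0.7, 0.2]
width: 23.6
grasp_force: 30.0
t: 14.35
ee_pos: [544.0, 163.7, 169.4]
orientation: [2.02, 2.404, 0.002]
ft_force: [-1.0, -0.2, -0.1]
width: 69.0
grasp_force: 0.0
trans [-341.9  -70.7   19.2] ang [ 2.000e-03  1.000e-03 -1.169e+00] J [0.27 0.41 1.8  0.   0.93 0.1 ] t 14.35 w 69.0 f [-1.  -0.2 -0.1]
```

```bash
python3 -m creep '[{"translation":[-30,-6,0],"angular":[0,0,-0.12],"jaw":1},{"translation":[-75,-15,0],"angular":[0,0,-0.27],"jaw":1},{"translation":[-120,-25,0],"angular":[0,0,-0.42],"jaw":1},{"translation":[-170,-35,0],"angular":[0,0,-0.58],"jaw":1},{"translation":[-220,-45,0],"angular":[0,0,-0.74],"jaw":1},{"translation":[-265,-55,5],"angular":[0,0,-0.9],"jaw":1},{"translation":[-310,-64,10],"angular":[0,0,-1.05],"jaw":1},{"translation":[-342,-70.7,19],"angular":[0,0,-1.169],"jaw":1}]'
python3 - <<'E'
from h import *
d(533.3,-185.3,71,76.9)
a=ctrl.get_image("side"); b=ctrl.get_image("top")
A=cv2.resize(a[200:350,180:360,::-1],(540,450),interpolation=cv2.INTER_CUBIC)
B=cv2.resize(b[140:250,115:235,::-1],(240,220),interpolation=cv2.INTER_CUBIC)
cv2.imwrite("pics/s3.png",np.hstack([A,cv2.copyMakeBorder(B,0,230,0,0,cv2.BORDER_CONSTANT)]))
E
```

```text
t: 15.35
ee_pos: [533.2, -187.6, 149.4]
orientation: [0.353, 3.12, -0.001]
ft_force: [-0.4, -0.8, 0.2]
width: 87.7
grasp_force: 0.0
trans [ 0.6  2.3 78.4] ang [-0.     0.002  0.003] J [-0.36  0.43  1.82 -0.    0.89 -1.7 ] t 15.35 w 87.7 f [-0.4 -0.8  0.2]
```

View pics/s3.png

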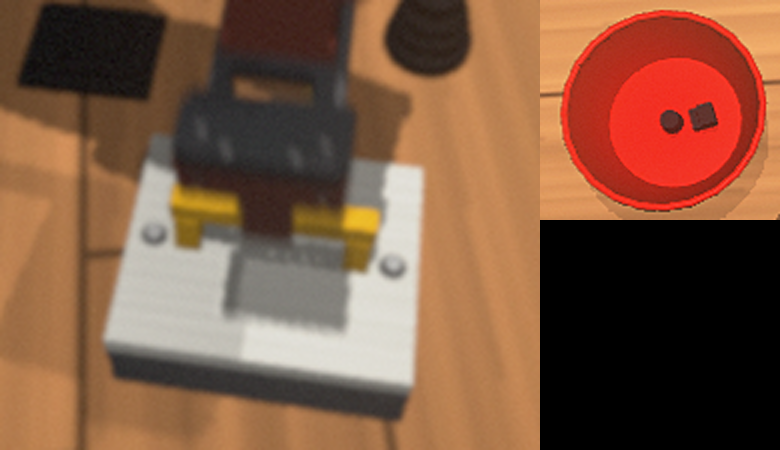

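Both scraps are in the basin (inset at (671,122) and (704,117)). The gripper is centred on the handle bar (finger at x≈268, bar from 172 to 378), so I'll descend and grip.

```bash
python3 -m creep '[{"translation":[0.6,2,12],"angular":[0,0,0.003],"jaw":1},{"translation":[0.6,2.3,28],"angular":[0,0,0.003],"jaw":1},{"translation":[0.6,2.3,45],"angular":[0,0,0.003],"jaw":1},{"translation":[0.6,2.3,60],"angular":[0,0,0.003],"jaw":1},{"translation":[0.6,2.3,72],"angular":[0,0,0.003],"jaw":1},{"translation":[0.6,2.3,78],"angular":[0,0,0.003],"jaw":1},{"translation":[0.6,2.3,78],"angular":[0,0,0.003],"jaw":1},{"translation":[0.6,2.3,78],"angular":[0,0,0.003],"jaw":0.6}]'
python3 -c "
from h import *
d(533.3,-185.3,71,76.9)"
python3 -m creep '[{"translation":[0,0,0],"angular":[0,0,0],"jaw":0.5},{"translation":[0,0,0],"angular":[0,0,0],"jaw":0.4},{"translation":[0,0,0],"angular":[0,0,0],"jaw":0.3},{"translation":[0,0,0],"angular":[0,0,0],"jaw":0.2},{"translation":[0,0,0],"angular":[0,0,0],"jaw":0.1},{"translation":[0,0,0],"angular":[0,0,0],"jaw":0},{"translation":[0,0,0],"angular":[0,0,0],"jaw":0},{"translation":[0,0,0],"angular":[0,0,0],"jaw":0}]'
python3 -c "
from h import *
d(533.3,-185.3,71,76.9);print(ctrl.get_obs()['moment'])"
```

```text
t: 16.45
ee_pos: [533.2, -183.4, 70.6]
orientation: [0.363, 3.12, -0.0]
ft_force: [-0.3, 0.3, -0.5]
width: 81.1
grasp_force: 0.0
trans [-0.5 -1.9 -0.4] ang [-0.     0.001 -0.003] J [-0.35  0.55  1.85 -0.    0.73 -1.69] t 16.45 w 81.1 f [-0.3  0.3 -0.5]
t: 17.45
ee_pos: [532.6, -184.3, 70.2]
orientation: [-0.363, -3.12, 0.002]
ft_force: [-1.7, -6.7, -0.4]
width: 13.9
grasp_force: 30.0
trans [-0.9 -0.8 -0.8] ang [-0.002  0.    -0.003] J [-0.35  0.55  1.85 -0.    0.73 -1.69] t 17.45 w 13.9 f [-1.7 -6.7 -0.4]
[-1.16296403  0.35395062 -0.05249447]
```

```bash
python3 -m creep '[{"translation":[0,-0.5,0],"angular":[0,0,0],"jaw":0},{"translation":[0,-1,0],"angular":[0,0,0],"jaw":0},{"translation":[0,-1.5,0],"angular":[0,0,0],"jaw":0},{"translation":[0,-1.8,0],"angular":[0,0,0],"jaw":0},{"translation":[0,-1.8,0],"angular":[0,0,0],"jaw":0},{"translation":[0,-1.8,0],"angular":[0,0,0],"jaw":0},{"translation":[0,-1.8,0],"angular":[0,0,0],"jaw":0},{"translation":[0,-1.8,0],"angular":[0,0,0],"jaw":0}]'
python3 -c "
from h import *
d(533.3,-185.3,71,76.9);print(ctrl.get_obs()['moment'])"
```

```text
t: 18.45
ee_pos: [532.4, -184.8, 70.2]
orientation: [-0.363, -3.12, -0.0]
ft_force: [1.0, 3.0, -0.9]
width: 13.9
grasp_force: 30.0
trans [-1.  -0.3 -0.8] ang [ 0.    -0.    -0.003] J [-0.36  0.55  1.85  0.    0.74 -1.69] t 18.45 w 13.9 f [ 1.   3.  -0.9]
[ 0.42513224 -0.18490536 -0.05295668]
```

```bash
python3 -m creep '[{"translation":[0,0.5,0],"angular":[0,0,0],"jaw":0},{"translation":[0,0.5,-1],"angular":[0,0,0],"jaw":0},{"translation":[0,0.5,-2.5],"angular":[0,0,0],"jaw":0},{"translation":[0,0.5,-4],"angular":[0,0,0],"jaw":0},{"translation":[0,0.5,-6],"angular":[0,0,0],"jaw":0},{"translation":[0,0.5,-8],"angular":[0,0,0],"jaw":0},{"translation":[0,0.5,-10],"angular":[0,0,0],"jaw":0},{"translation":[0,0.5,-10],"angular":[0,0,0],"jaw":0}]'
python3 -c "
from h import *
d(533.3,-185.3,71,76.9);print(ctrl.get_obs()['moment'])"
```

```text
t: 19.45
ee_pos: [532.7, -184.5, 80.4]
orientation: [0.363, 3.12, -0.0]
ft_force: [-0.1, -1.1, -4.9]
width: 13.9
grasp_force: 30.0
trans [-0.8 -0.7  9.4] ang [-0.     0.    -0.003] J [-0.35  0.54  1.85 -0.    0.75 -1.69] t 19.45 w 13.9 f [-0.1 -1.1 -4.9]
[-0.11565235  0.03838618 -0.05780409]
```

```bash
python3 -m creep '[{"translation":[0,0,-3],"angular":[0,0,0],"jaw":0},{"translation":[0,0,-8],"angular":[0,0,0],"jaw":0},{"translation":[0,0,-15],"angular":[0,0,0],"jaw":0},{"translation":[0,0,-23],"angular":[0,0,0],"jaw":0},{"translation":[0,0,-31],"angular":[0,0,0],"jaw":0},{"translation":[0,0,-39],"angular":[0,0,0],"jaw":0},{"translation":[0,0,-47],"angular":[0,0,0],"jaw":0},{"translation":[0,0,-55],"angular":[0,0,0],"jaw":0}]'
python3 -m creep '[{"translation":[0,0,-8],"angular":[0,0,0],"jaw":0},{"translation":[0,0,-16],"angular":[0,0,0],"jaw":0},{"translation":[0,0,-24],"angular":[0,0,0],"jaw":0},{"translation":[0,0,-32],"angular":[0,0,0],"jaw":0},{"translation":[0,0,-40],"angular":[0,0,0],"jaw":0},{"translation":[0,0,-47],"angular":[0,0,0],"jaw":0},{"translation":[0,0,-52],"angular":[0,0,0],"jaw":0},{"translation":[0,0,-54],"angular":[0,0,0],"jaw":0}]'
python3 -m creep '[{"translation":[0,0,0],"angular":[0,0,0],"jaw":0},{"translation":[0,0,0],"angular":[0,0,0],"jaw":0},{"translation":[0,0,0],"angular":[0,0,0],"jaw":0},{"translation":[0,0,0],"angular":[0,0,0],"jaw":0},{"translation":[0,0,0],"angular":[0,0,0],"jaw":0},{"translation":[0,0,0],"angular":[0,0,0],"jaw":0},{"translation":[0,0,0],"angular":[0,0,0],"jaw":0},{"translation":[0,0,0],"angular":[0,0,0],"jaw":0}]'
python3 -c "
from h import *
d(533.3,-185.3,190,76.9);print(ctrl.get_obs()['moment']);save('side','pics/end.png',s=1.5)"
```

```text
t: 20.45
ee_pos: [532.5, -184.4, 135.8]
orientation: [0.363, 3.12, -0.0]
ft_force: [-0.4, -0.3, -6.1]
width: 13.3
grasp_force: 30.0
t: 21.45
ee_pos: [532.6, -184.5, 189.5]
orientation: [0.363, 3.12, -0.0]
ft_force: [0.8, -0.5, -5.7]
width: 13.6
grasp_force: 30.0
t: 22.45
ee_pos: [532.5, -184.4, 189.2]
orientation: [0.363, 3.121, -0.0]
ft_force: [-0.2, -0.0, -4.8]
width: 13.7
grasp_force: 30.0
trans [-0.9 -0.7 -0.8] ang [-0.     0.    -0.003] J [-0.35  0.38  1.79 -0.    0.97 -1.69] t 22.45 w 13.7 f [-0.2 -0.  -4.8]
[-0.0191081  -0.06218374  0.02940829]
```

View pics/end.png

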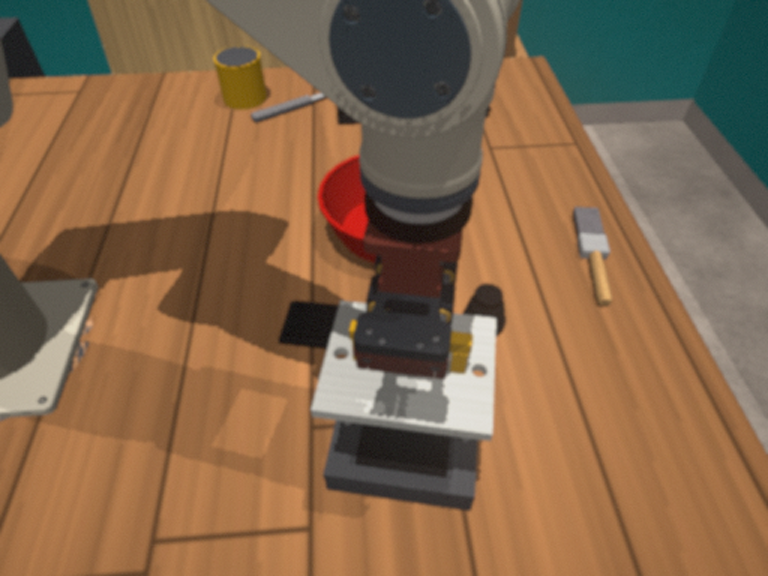

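The plate hangs at (405,370) above the bottom half at (403,465), and the bystanders have not moved. I'll check that it is level from its corners, then hand in.

```bash
python3 - <<'E'
from h import *
c,s=np.cos(-.229),np.sin(-.229)
P=[[533+c*x-s*y,-185+s*x+c*y,171] for x,y in((-80,65),(80,65),(80,-65),(-80,-65))]
print((proj("side",P)*1.5).round()); print(ctrl.close_job())
E
```

```text
[[339. 302.]
 [495. 320.]
 [492. 437.]
 [310. 412.]]
the job is handed in; nothing more can be done
None
```

Both scraps are in the red basin, and the top plate is held still and level about 12 cm straight above the bottom half. The pedal pad and bellows boot were left where they were, and the job was handed in at about 22.5 s of the 64 s allowed.

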